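Index the sample turntable and hold the alignment pointer over the crystal

TASK

Turn the sample turntable anticlockwise by its blue post until the yellow mount clicks into the detent in front of the pointer. Then take the pointer's black grip, keep its red release button pressed, pull the pointer past the first stop and fully out to the second stop so that its tip stands over the yellow mount's crystal. Finish while still holding the pointer there against its return spring: do not let go, and leave the other things on the bench where they are.

Things in the scene. Friction and masses are not known exactly. Their poses are not given: they have to be found in the camera images.
- stage: Fixed sample stage on an aluminium plate 240 x 560 x 12 mm. Origin at bench level near the plate's middle. Its axes: z up; +y from the white pointer housing to the turntable, the way the pointer is pulled; +x away from the robot (within 15 deg). Turntable axis at (0, 110) mm; pointer along y at x = 0. Housing: y -315 to -190 mm, 74 mm wide, 141 mm high.
- turn_axis (a point): Point on the turntable's vertical axis, on the upper face of its steel disc (180 mm diameter, upper face 62 mm above the bench).
- turntable (a joint): Turn in rad, positive anticlockwise from above. 0 = detent with the yellow mount on the pointer's line, nearest the pointer. Starts between -1.2 and -0.3; range -1.75 to 1.75; stays where left (about 1 N at the post). Sprung detents at -1.57, 0, 1.57: within 0.2 rad two lugs resist with up to 10 N at the post; let go within 0.06 rad, it centres itself.
- post (a point): Top centre of the blue upright crank post on the turntable: 18 mm diameter, 55 mm tall (top 117 mm above the bench), 75 mm from the axis; at turntable 0 it lies 135 deg anticlockwise from the stage's +x. Sample mounts (22 mm diameter, 37 mm tall, 65 mm from the axis) stand 45 deg either side of it; fingers closing along the radius fit between.
- yellow_mount (a point): Top of the crystal on the yellow sample mount (the other three are black), 99 mm above the bench, fixed on the turntable.
- pointer (a joint): Extension of the telescoping pointer, m: 0 = home, first stop 0.055, second stop (rigid end of travel) 0.110. A spring pulls it back, 3 N at home to 6 N at the second stop. With the button out, its latch pin is blocked by a tooth 2 mm from home and another at the first stop: keep the button pressed while pulling past both.
- grip (a point): Middle of the pointer's black upright grip block at the button's height, 152 mm above the bench; moves with the pointer. Block 24 mm along the stage's x, 30 mm along y, top 172 mm above the bench; the space beside it is free from 130 mm above the bench upwards. The 14 mm pointer tube runs below it.
- release (a joint): Travel of the red release button, m: 0 = out, 0.007 = fully in (5.5 N), pressed along the stage's -x. From 0.005 the latch pin clears the teeth. It springs out when let go. Squeezing the grip block and button between two fingers along the stage's x presses it.
- release_face (a point): Middle of the red button's outer face (18 mm along y, 20 mm tall) on the grip block's far (+x) side, standing 8 mm out of it when not pressed. Block and button together are 32 mm wide, 25 mm when pressed.
- tip (a point): Bent tip of the pointer, 90 mm ahead of the grip along the stage's +y, 102 mm above the bench.
- vial: Small clear vial with blue cap, 26 mm diameter, 45 mm tall, standing on the base plate. Bystander; origin at the centre of its underside.
- spare_mount: Brass spare sample mount, 24 mm diameter, 24 mm tall, standing on the base plate. Bystander; origin at the centre of its underside.
- screwdriver: Screwdriver, 170 mm long, lying on the bench on the robot's side of the stage. Bystander; origin at the centre of its underside (for the tool, on its middle line).
- wrench: Wrench, 150 mm long, lying on the bench on the far side of the stage. Bystander; origin at the centre of its underside (for the tool, on its middle line).
- amber_bottle: Amber bottle, 50 mm diameter, 85 mm tall, beyond the stage. Bystander; origin at the centre of its underside.
- puck: Blue sample puck, 64 mm diameter, 26 mm tall, beyond the stage. Bystander; origin at the centre of its underside.
- cap_tray: Grey open tray, 120 x 80 x 30 mm, at the stage's right-hand end. Bystander; origin at the centre of its underside.

How it is judged:
By the outcome, as a careful person would: the job done as asked, in the order asked, and still so for the second after the job is handed in, while the arm keeps its last pose, push and grip.
It also fails if it takes over 51 s, if anything falls off the work surface, if the arm or the gripper's body presses on something with over 40 N, if the wrist force passes 120 N, or if a joint passes its speed limit or range.

ROBOT

A 6-joint arm with a two-finger parallel gripper is mounted at the origin on the work surface. World frame = base frame: x ahead of the robot, y to its left, z up, the work surface at z = 0. Lengths are in m, angles in rad, forces in N, time in s.
With the tool pointing down it reaches from about 0.325 to 0.775 m from the base axis. Payload 5.5 kg.
Tool frame: the origin (TCP) lies between the finger pads; the fingertips stand 8 mm ahead of it and the grasp point (between the pads) lies 11 mm behind it (tcp_to_tips is the distance from the TCP to the fingertips, in m); z points along the fingers, y is the line along which they close (so a half turn about z gives the same grasp; the last joint's range is limited). The gripper opens to 88 mm and grips with 3 to 60 N. Pads are 20 mm wide; open, the fingers measure 115 mm over their backs; the gripper's body (75 mm by 178 mm) begins 61 mm behind the grasp point.
Start: joints at [1.189, 0.091, 1.231, -0, 1.82, -0.057], TCP at [0.191, 0.569, 0.231] pointing down, gripper open.
Joint ranges: [-2.87, 2.87], [-0.86, 2.18], [0.17, 2.46], [-1.51, 4.65], [0.06, 2.69], [-2.65, 2.65]. Speed limits (rad/s): [2.57, 2.57, 3.01, 3.14, 3.14, 3.14].

INTERFACE

Orientations are given as a unit quaternion [w, x, y, z].
In Python, from bench import * gives the robot as it stands. Calls block until the motion is done:
- move_to(position, orientation): joint-space move of the TCP to a pose.
- move_l(position, speed=0.15, orientation=None): straight line of the TCP; orientation=None keeps the orientation; speed is the mean speed in m/s.
- movej(angles): joint-space move.
- gripper_open() and close(): open the fingers fully, or close them until they stop; the grip force is fixed at half the most.
- hold(seconds).
- inverse_kinematics(position, orientation): joint angles nearest the present ones, or None.
- state(): the state.
- get_image(name): name is "scene" or "top"; returns a dict with "frame" (384x512x3 uint8, blue, green, red), "depth" (384x512 float32, m along the optical axis (not along the pixel's ray), 0 where there is no reading), "camera_matrix" (3x3 intrinsics, pixels), "view" (4x4, takes a point from world to camera coordinates). Camera axes: x right, y up, looking along -z (the intrinsics and any distortion apply to the point x, -y, -z); pixel columns grow to the right and rows downward; lengths in m; the calibration is good to about 2 mm. A picture is of the moment at which its call begins.
A pose or a line that the arm cannot do raises IKError and nothing moves.
- job_done(): hands the job in; it is judged then, once.
The state is a dict: "time": time; "joint_pos": joint angles; "dq": joint speeds; "joint_torque": joint torques, N m; "ee_pos": TCP position; "ee_rot": TCP orientation; "ft_force": force on the tool from outside, world axes, zero at the start; "moment": the same for the moment, N m; "finger_gap": finger opening in m; "finger_force": force on a finger pad.
Only numpy, scipy, OpenCV 4.12 (cv2) and the standard library are available. Lean on these libraries where they do the work, as an engineer would, in place of code of your own. Each camera call takes 0.05 s, during which the arm holds its last target. There are 200 camera calls.

## Working session

There is one attempt and no reset: what is moved stays moved. The work goes in short steps, each a Python script; the robot and the scene stay as the last script left them, time stands still between calls to the robot, and variables do not carry over. Pictures are saved under pics/ and viewed, at most 10 in all, crops included, and the job is handed in when it is done.

```bash
mkdir -p pics; ls; cat > h.py <<'E'
from bench import *
import numpy as np, cv2
def cam(n):
    d=get_image(n); return d
def pts(d):
    """world coordinates per pixel from depth"""
    K=np.array(d["camera_matrix"]);V=np.array(d["view"]);z=d["depth"];h,w=z.shape
    u,v=np.meshgrid(np.arange(w),np.arange(h))
    P=np.stack([(u-K[0,2])/K[0,0]*z,-(v-K[1,2])/K[1,1]*z,-z,np.ones_like(z)],-1)
    return (P@np.linalg.inv(V).T)[...,:3]
def ray(d,u,v,z):
    K=np.array(d["camera_matrix"]);V=np.linalg.inv(np.array(d["view"]))
    r=V[:3,:3]@np.array([(u-K[0,2])/K[0,0],-(v-K[1,2])/K[1,1],-1]);c=V[:3,3]
    return c+r*(z-c[2])/r[2]
def proj(d,p):
    K=np.array(d["camera_matrix"]);q=np.array(d["view"])@np.append(p,1)
    return np.array([K[0,0]*q[0]/-q[2]+K[0,2],K[1,1]*-q[1]/-q[2]+K[1,2]])
E
python3 - <<'E'
from h import *
ims=[]
for n in("scene","top"):
    d=cam(n);np.savez(f"{n}0.npz",**d);ims.append(d["frame"]);cv2.imwrite(f"pics/{n}0.png",cv2.resize(d["frame"],(800,600)))
    print(n,d["camera_matrix"],np.linalg.inv(d["view"])[:3,3], {k for k in d})
print(state())
E
```

```text
pics
scene [[387.62979534   0.         254.44641629]
 [  0.         387.62979534 192.69547188]
 [  0.           0.           1.        ]] [0.93516393 0.44257205 0.82679128] {'depth', 'camera_matrix', 'view', 'frame'}
top [[490.49260946   0.         254.656361  ]
 [  0.         490.49260946 193.6374436 ]
 [  0.           0.           1.        ]] [ 0.48593378 -0.09898581  1.23063649] {'depth', 'camera_matrix', 'view', 'frame'}
{'time': 0.1, 'joint_pos': array([ 1.18932019e+00,  9.17526774e-02,  1.23173283e+00, -1.52923250e-05,
        1.81977317e+00, -5.66937120e-02]), 'dq': array([ 0.00237394,  0.00163294, -0.00148102,  0.00031366, -0.00187466,
        0.00166652]), 'joint_torque': array([ 1.87004429e-03, -4.47857630e+01, -4.07572496e+01,  7.00330571e-02,
        2.83869845e-02, -7.17514445e-05]), 'ee_pos': array([0.19137598, 0.56841053, 0.22965685]), 'ee_rot': array([-1.73808721e-04,  1.61680218e-01,  9.86842851e-01, -8.14709331e-04]), 'ft_force': array([ 0.51050868,  0.46119172, -0.38583386]), 'moment': array([-0.03769302, -0.00970087, -0.00148561]), 'finger_force': 0.0, 'finger_gap': 0.08806190638743142}
```

View pics/scene0.png

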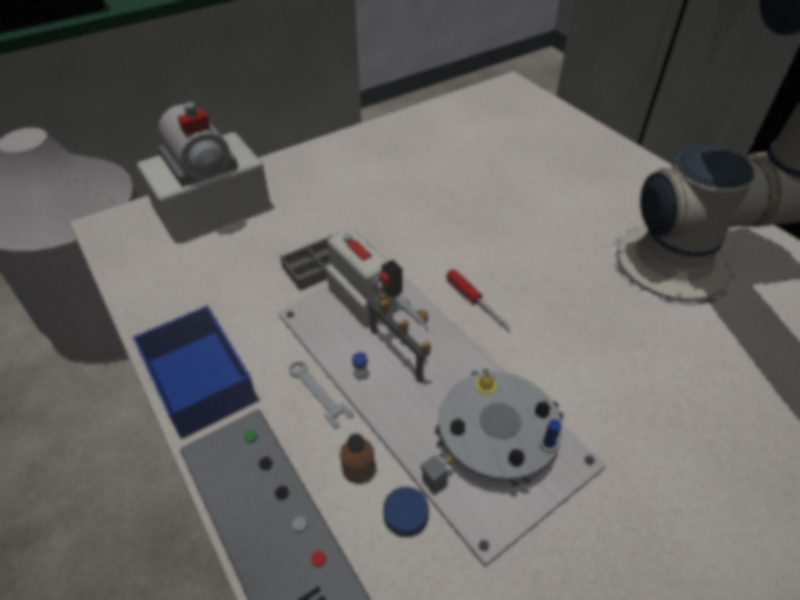

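View pics/top0.png

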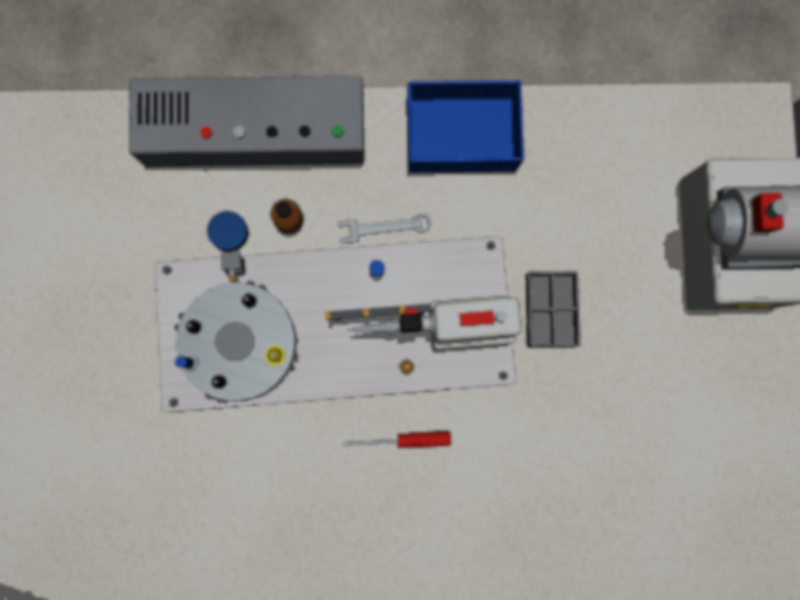

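The scene view (800-px scale) shows the post at (552,430), the yellow mount at (486,382), and the grip and red button at (390,278). In the top view the disc is at (235,341), post (184,362), yellow mount (275,354), grip (410,323), button (410,311) and housing (475,323). Next I'll measure these.

```bash
cat > m.py <<'E'
from h import *
def tri(obs):
    A=np.zeros((3,3));b=np.zeros(3);L=[]
    for d,(u,v) in obs:
        c=np.linalg.inv(d["view"])[:3,3];p=ray(d,u,v,0);r=(p-c)/np.linalg.norm(p-c)
        M=np.eye(3)-np.outer(r,r);A+=M;b+=M@c;L.append((M,c))
    x=np.linalg.solve(A,b);return x,[1e3*np.linalg.norm(M@(x-c)) for M,c in L]
def blobs(d,lo,hi,roi):
    hsv=cv2.cvtColor(d["frame"],cv2.COLOR_BGR2HSV);m=cv2.inRange(hsv,np.array(lo),np.array(hi))
    x0,y0,x1,y1=roi;k=np.zeros_like(m);k[y0:y1,x0:x1]=m[y0:y1,x0:x1];return k
E
python3 - <<'E'
from m import *
S=dict(np.load("scene0.npz"));T=dict(np.load("top0.npz"))
f=.64
def R(*a):return [int(i*f) for i in a]
C=dict(blue=((100,120,40),(130,255,255)),yel=((20,120,80),(35,255,255)),red=((0,150,60),(8,255,255)))
rois=dict(post=("blue",R(530,410,575,455),R(165,345,205,375)),yellow=("yel",R(460,360,510,400),R(255,335,295,375)),button=("red",R(372,265,396,290),R(400,303,424,319)))
for k,(c,rs,rt) in rois.items():
    o=[]
    for d,r in((S,rs),(T,rt)):
        m=blobs(d,*C[c],r);v,u=np.nonzero(m);P=pts(d)[m>0]
        o.append((d,(u.mean(),v.mean())))
        print(k,len(u),u.mean().round(1),v.mean().round(1),u.min(),u.max(),v.min(),v.max(),"depth med",np.median(P,0).round(4),"zmax",np.percentile(P[:,2],[5,50,95]).round(4))
    print("  tri",*tri(o))
for n,d in(("S",S),("T",T)):
    P=pts(d);Z=P[...,2]
    for nm,lo,hi in(("disc",.055,.069),("house",.134,.148),("grip",.163,.180)):
        box=(P[...,0]>.3)&(P[...,0]<.75)&(P[...,1]>-.35)&(P[...,1]<.4)
        m=((Z>lo)&(Z<hi)&box).astype(np.uint8)
        N,l,st,_=cv2.connectedComponentsWithStats(m)
        if N<2:continue
        i=1+np.argmax(st[1:,4]);q=P[l==i]
        r=cv2.minAreaRect(q[:,:2].astype(np.float32)*1000)
        (cx,cy),rad=cv2.minEnclosingCircle(q[:,:2].astype(np.float32)*1000)
        print(n,nm,len(q),np.median(q[:,2]).round(4),"rect",np.round(r[0],1),np.round(r[1],1),round(r[2],2),"circ",round(cx,1),round(cy,1),round(rad,1))
# plate
P=pts(T);m=(P[...,2]>.007)&(P[...,2]<.018)&(P[...,0]>.3)&(P[...,0]<.75)
m=cv2.morphologyEx(m.astype(np.uint8),cv2.MORPH_OPEN,np.ones((5,5)))
q=P[m>0];print("plate",np.median(q[:,2]),cv2.minAreaRect(q[:,:2].astype(np.float32)*1000))
big=np.hstack([cv2.resize(S["frame"][130:310,150:400],None,fx=1.6,fy=1.6*1.25),cv2.resize(T["frame"][180:250,200:350],None,fx=2.6,fy=2.6*1.0)[:,:].copy() if 0 else np.zeros((360,0,3),np.uint8)])
a=cv2.resize(S["frame"][145:250,210:300],(400,467),interpolation=cv2.INTER_CUBIC);b=cv2.resize(T["frame"][175:245,200:290],(400,311),interpolation=cv2.INTER_CUBIC)
b=np.vstack([b,np.zeros((156,400,3),np.uint8)]);cv2.imwrite("pics/c1.png",cv2.convertScaleAbs(np.hstack([a,b]),alpha=1.6))
E
```

```text
post 78 353.3 275.7 349 357 269 284 depth med [0.5246 0.191  0.1115] zmax [0.0816 0.1115 0.1181]
post 50 117.0 231.4 113 122 228 234 depth med [0.5199 0.1846 0.1154] zmax [0.0911 0.1154 0.1208]
  tri [0.5198056  0.18869899 0.09978695] [np.float64(0.3211503207725161), np.float64(0.32115032077247724)]
yellow 88 310.6 245.7 305 316 241 250 depth med [0.5332 0.0643 0.0719] zmax [0.063  0.0719 0.0829]
yellow 107 175.9 226.9 170 181 221 232 depth med [0.5277 0.0576 0.0749] zmax [0.0622 0.0749 0.0836]
  tri [0.52849382 0.05958925 0.06474621] [np.float64(0.02943753713813788), np.float64(0.02943753713807239)]
button 16 245.8 176.2 244 248 174 178 depth med [ 0.5824 -0.141   0.1621] zmax [0.1598 0.1621 0.1644]
button 29 262.4 198.9 259 266 197 201 depth med [ 0.582  -0.1437  0.163 ] zmax [0.159  0.163  0.1716]
  tri [ 0.58208994 -0.14263345  0.160963  ] [np.float64(0.3011042169929606), np.float64(0.30110421699297724)]
S disc 4093 0.0623 rect [562.2 129.5] [209.4 178.4] 38.08 circ 572.8 129.8 115.7
S house 534 0.1366 rect [ 572.9 -241.4] [ 52.3 118.7] 3.36 circ 574.1 -240.5 61.9
S grip 108 0.1716 rect [ 568.3 -142.1] [26.8 30.2] 9.78 circ 566.2 -143.6 17.2
T disc 4382 0.0622 rect [562.4 129.7] [207.  178.1] 38.72 circ 573.8 131.7 115.1
T house 1033 0.1372 rect [ 572.7 -240. ] [ 53.2 119.7] 3.1 circ 573.8 -239.5 62.7
T grip 159 0.1718 rect [ 568.5 -143.3] [30.5 27. ] 89.72 circ 567.4 -142.8 17.5
plate 0.012113484957003373 ((580.1765747070312, -27.047027587890625), (239.72964477539062, 560.188720703125), 3.3970513343811035)
```

View pics/c1.png

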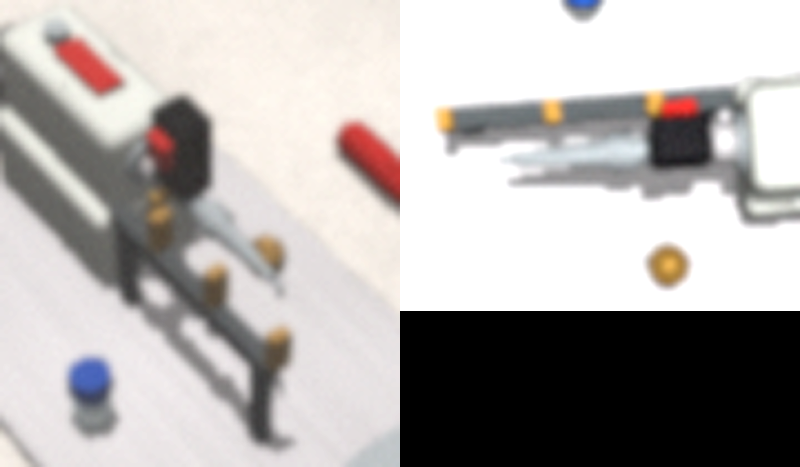

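The crop shows the grip block with the red button on its +x side. A pin rail stands lower, beyond it. Depth and triangulation agree: disc 62 mm, plate 12 mm, grip top 172 mm, yaw about 3.3°. Next I'll refine the axis and post.

```bash
python3 - <<'E'
from m import *
from scipy.optimize import least_squares
S=dict(np.load("scene0.npz"));T=dict(np.load("top0.npz"))
ex=np.array([np.cos(np.radians(3.35)),np.sin(np.radians(3.35))]);ey=np.array([-ex[1],ex[0]])
for n,d in(("S",S),("T",T)):
    P=pts(d);Z=P[...,2]
    m=((np.abs(Z-.062)<.004)&(np.hypot(P[...,0]-.555,P[...,1]-.121)<.12)).astype(np.uint8)
    m=cv2.morphologyEx(m,cv2.MORPH_CLOSE,np.ones((15,15)));m=cv2.morphologyEx(m,cv2.MORPH_OPEN,cv2.getStructuringElement(2,(31,31)))
    c=max(cv2.findContours(m,0,1)[0],key=cv2.contourArea)[:,0]
    q=np.array([ray(d,u,v,.062)[:2] for u,v in c])
    r=least_squares(lambda p:np.hypot(*(q-p[:2]).T)-p[2],[.555,.121,.09],loss="soft_l1",f_scale=.002)
    print(n,"axis",r.x.round(4),"rms",np.sqrt(np.mean(r.fun**2)).round(4));ax=r.x[:2]
    for nm,lo,xy in(("post",.112,(.52,.186)),("yel",.09,(.528,.06)),("grip",.166,(.568,-.143))):
        k=(Z>lo)&(np.hypot(P[...,0]-xy[0],P[...,1]-xy[1])<.022);g=P[k]
        c2=(g[:,:2].max(0)+g[:,:2].min(0))/2
        v=c2-ax;print("  ",nm,len(g),g.mean(0).round(4),c2.round(4),np.percentile(g[:,2],95).round(4),"r",np.hypot(*v).round(4),"ang stage",(np.degrees(np.arctan2(v@ey,v@ex))).round(1))
# predicted axis from grip/housing line and angle of axis->grip
E
```

```text
S axis [0.5523 0.1207 0.0896] rms 0.0034
   post 53 [0.5206 0.1886 0.1167] [0.5201 0.1884] 0.1186 r 0.075 ang stage 112.0
   yel 6 [0.529  0.06   0.0982] [0.5288 0.0594] 0.1001 r 0.0656 ang stage -114.3
   grip 100 [ 0.568  -0.1416  0.1712] [ 0.5666 -0.1434] 0.1741 r 0.2644 ang stage -90.2
T axis [0.5523 0.1204 0.0887] rms 0.002
   post 49 [0.52   0.1885 0.1166] [0.5201 0.1886] 0.1208 r 0.0754 ang stage 111.9
   yel 4 [0.5282 0.0604 0.0985] [0.5282 0.0604] 0.0998 r 0.0647 ang stage -115.1
   grip 151 [ 0.5669 -0.1429  0.1719] [ 0.5672 -0.1433] 0.1751 r 0.2642 ang stage -90.1
```

Consistent: the axis is (0.552, 0.1205), post radius 75 mm, crystal radius 65 mm, turn about -0.41 rad. Now to grasp the post.

```bash
cat >> m.py <<'E'
from scipy.spatial.transform import Rotation as Ro
AX=np.array([.5523,.1205]);YAW=np.radians(3.35)
EX=np.array([np.cos(YAW),np.sin(YAW)]);EY=np.array([-EX[1],EX[0]])
def down(phi):
    y=np.array([np.cos(phi),np.sin(phi),0]);z=np.array([0,0,-1.]);q=Ro.from_matrix(np.stack([np.cross(y,z),y,z],1)).as_quat()
    return np.r_[q[3],q[:3]]
def st(*a):
    s=state();print(*a,"t",round(s["time"],2),"p",s["ee_pos"].round(4),"F",s["ft_force"].round(1),"gap",round(s["finger_gap"],4),"ff",round(s["finger_force"],1),flush=True)
    return s
E
python3 - <<'E'
from m import *
post=np.array([.5201,.1886]);phi=np.arctan2(*(post-AX)[::-1])
best=None
for k in(0,np.pi,-np.pi):
    j=inverse_kinematics([*post,.2],down(phi+k))
    if j is not None: print(k,np.round(j,2))
    if j is not None and (best is None or abs(j[5])<abs(best[1])): best=(k,j[5])
off=best[0];np.save("off.npy",off)
move_to([*post,.2],down(phi+off));st("above")
move_l([*post,.09],.12);st("down")
close();st("closed")
E
```

```text
0 [ 0.29 -0.04  1.42 -0.    1.76 -1.73]
3.141592653589793 [ 0.29 -0.04  1.42 -0.    1.76  1.42]
-3.141592653589793 [ 0.29 -0.04  1.42 -0.    1.76  1.42]
above t 1.93 p [0.5199 0.1893 0.2001] F [-0.2  1.  -0.1] gap 0.0878 ff 0.0
down t 2.99 p [0.5207 0.1888 0.0911] F [-0.8 -0.4  0.9] gap 0.0878 ff 0.0
closed t 4.08 p [0.5201 0.1885 0.09  ] F [ 0.8 -0.3 -0.4] gap 0.0178 ff 30.0
```

```bash
python3 - <<'E'
from m import *
off=float(np.load("off.npy"));p0=state()["ee_pos"][:2]
phi0=np.arctan2(*(p0-AX)[::-1]);r=np.hypot(*(p0-AX));phi1=np.radians(135)+YAW
print(r,np.degrees(phi1-phi0))
for a in np.linspace(phi0,phi1,6)[1:]:
    move_l([*(AX+r*np.array([np.cos(a),np.sin(a)])),.09],.05,down(a+off));st(round(np.degrees(a),1))
hold(.3);st("end")
E
```

```text
0.07526780465061642 23.038774743702565
119.9 t 4.35 p [0.5147 0.1857 0.09  ] F [-0.3  0.  -0.2] gap 0.0174 ff 30.0
124.5 t 4.62 p [0.5097 0.1826 0.09  ] F [ 0.4 -0.7  0.1] gap 0.0178 ff 30.0
129.1 t 4.9 p [0.5053 0.1794 0.09  ] F [ 2.5  2.3 -2.2] gap 0.0176 ff 30.0
133.7 t 5.17 p [0.5001 0.1748 0.09  ] F [-0.6  0.  -0.6] gap 0.018 ff 30.0
138.4 t 5.45 p [0.4956 0.1702 0.0899] F [-3.7 -1.9  1.6] gap 0.0176 ff 30.0
end t 5.75 p [0.4957 0.1702 0.0899] F [-4.3 -3.1  2.2] gap 0.0177 ff 30.0
```

```bash
python3 - <<'E'
from m import *
gripper_open();st("open")
p=state()["ee_pos"];move_l([p[0],p[1],.22],.15);st("up")
# step aside toward the grip, then look
g=np.array([.5672,-.1432])+.0005*EX
off=min((0,np.pi,-np.pi),key=lambda k:abs((lambda j:9 if j is None else j[5])(inverse_kinematics([*g,.24],down(YAW+np.pi/2*0+k)))))
np.save("off2.npy",off)
move_to([*g,.26],down(YAW+off));print(state()["joint_pos"].round(2))
for n in("scene","top"):
    d=cam(n);np.savez(n+"1.npz",**d);P=pts(d);Z=P[...,2]
    for nm,lo,xy in(("post",.112,(.496,.170)),("yel",.09,tuple(AX-.065*EY))):
        k=(Z>lo)&(Z<.125)&(np.hypot(P[...,0]-xy[0],P[...,1]-xy[1])<.022);q=P[k]
        if len(q)<2: continue
        c2=(q[:,:2].max(0)+q[:,:2].min(0))/2;v=c2-AX
        print(n,nm,len(q),c2.round(4),"r",np.hypot(*v).round(4),"ang stage",np.degrees(np.arctan2(v@EY,v@EX)).round(1))
    m=blobs(d,(20,120,80),(35,255,255),(140,200,360,290) );v,u=np.nonzero(m);print(n,"yellow px",len(u),u.mean().round(1),v.mean().round(1),proj(d,[*(AX-.065*EY),.068]))
    cv2.imwrite(f"pics/{n}1.png",cv2.resize(d["frame"],(800,600)))
E
```

```text
open t 6.91 p [0.4961 0.1705 0.09  ] F [0.1 0.1 0.9] gap 0.0877 ff 0.0
up t 7.92 p [0.4957 0.1704 0.2188] F [ 0.4 -0.2 -0.4] gap 0.0875 ff 0.0
[-0.3   0.06  1.21  0.    1.87 -0.36]
scene post 50 [0.4946 0.1701] r 0.0761 ang stage 136.0
scene yel 8 [0.5546 0.055 ] r 0.0656 ang stage -91.3
scene yellow px 88 300.9 249.7 [300.53642242 249.03060596]
top post 50 [0.4961 0.1704] r 0.0751 ang stage 135.0
top yel 5 [0.5547 0.056 ] r 0.0646 ang stage -91.2
top yellow px 108 177.5 215.7 [177.30576221 215.10349448]
```

View pics/scene1.png

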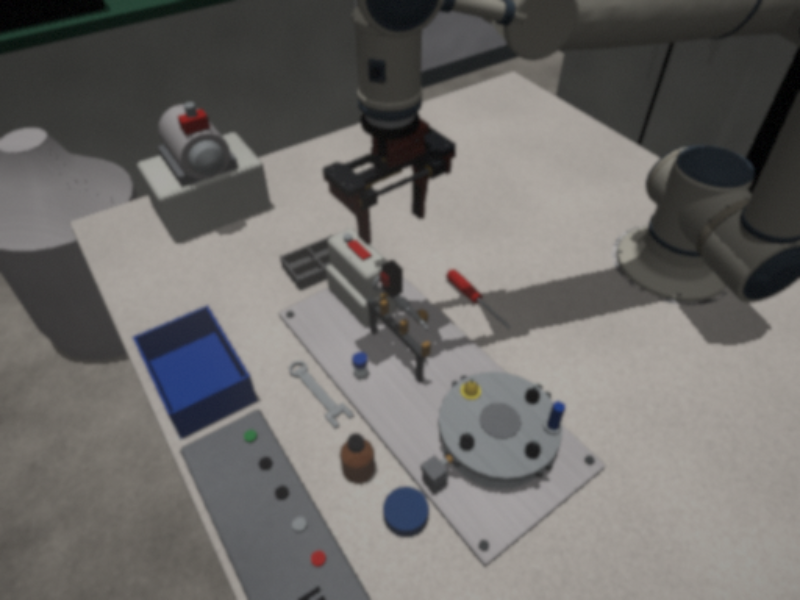

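The yellow mount is now on the pointer's line, at (470,389) in the 800-px view. The angle is within 1° of the detent, so it has centred itself. The gripper is above the grip, so I'll descend and squeeze.

```bash
python3 - <<'E'
from m import *
p=state()["ee_pos"];g=np.array([.5672,-.1432])+.0005*EX
st();move_l([*g,.141],.12);st("down")
close();hold(.3);s=st("closed");print(EX@s["ft_force"][:2],EY@s["ft_force"][:2])
E
```

```text
t 9.26 p [ 0.5678 -0.142   0.2597] F [-0.1  0.6 -0.1] gap 0.0879 ff 0.0
down t 10.4 p [ 0.5682 -0.1433  0.1422] F [-0.6 -0.  -0.1] gap 0.0881 ff 0.0
closed t 11.71 p [ 0.5678 -0.1432  0.1411] F [ 0.8  1.1 -0. ] gap 0.0241 ff 30.0
0.8327579118290871 1.0651003526883283
```

```bash
python3 - <<'E'
from m import *
p0=state()["ee_pos"].copy();z=p0[2];np.save("p0.npy",p0)
for e in(.02,.05,.08,.10,.106,.108,.110,.111,.112,.113,.114):
    move_l([*(p0[:2]+e*EY),.141],.05);hold(.15);s=st(e);f=EY@s["ft_force"][:2]
    print("   ext",((s["ee_pos"]-p0)[:2]@EY).round(4),"Fy",f.round(1),"Fx",(EX@s["ft_force"][:2]).round(1))
    if f<-14 or (e<.1 and f<-25): break
hold(.3);st("end")
for n in("scene","top"):
    d=cam(n);np.savez(n+"2.npz",**d);cv2.imwrite(f"pics/{n}2.png",cv2.resize(d["frame"],(800,600)))
E
```

```text
0.02 t 12.41 p [ 0.5666 -0.1234  0.1412] F [-0.1 -1.9  1.7] gap 0.0238 ff 30.0
   ext 0.0198 Fy -1.9 Fx -0.2
0.05 t 13.31 p [ 0.5648 -0.0935  0.1411] F [-1.8 -3.9  2.3] gap 0.0242 ff 30.0
   ext 0.0498 Fy -3.8 Fx -2.1
0.08 t 14.21 p [ 0.563  -0.0635  0.1411] F [-2.1 -5.   3.2] gap 0.0237 ff 30.0
   ext 0.0798 Fy -4.9 Fx -2.4
0.1 t 14.91 p [ 0.5618 -0.0436  0.1412] F [-2.2 -4.9  2.8] gap 0.0236 ff 30.0
   ext 0.0998 Fy -4.7 Fx -2.4
0.106 t 15.32 p [ 0.5615 -0.0376  0.1411] F [-1.9 -5.   2.9] gap 0.024 ff 30.0
   ext 0.1057 Fy -4.9 Fx -2.2
0.108 t 15.72 p [ 0.5614 -0.0358  0.1411] F [-2.3 -4.4  2.1] gap 0.0236 ff 30.0
   ext 0.1076 Fy -4.2 Fx -2.6
0.11 t 16.12 p [ 0.5612 -0.0338  0.1411] F [-1.7 -6.1  3.6] gap 0.0241 ff 30.0
   ext 0.1095 Fy -6.0 Fx -2.1
0.111 t 16.52 p [ 0.5612 -0.0332  0.1411] F [-1.2 -6.4  2.4] gap 0.0242 ff 30.0
   ext 0.1101 Fy -6.3 Fx -1.5
0.112 t 16.93 p [ 0.5612 -0.0331  0.1412] F [ -1.5 -10.4   2.9] gap 0.0242 ff 30.0
   ext 0.1102 Fy -10.3 Fx -2.1
0.113 t 17.32 p [ 0.5612 -0.0329  0.1412] F [ -0.3 -12.8   2.9] gap 0.0242 ff 30.0
   ext 0.1104 Fy -12.8 Fx -1.1
0.114 t 17.73 p [ 0.5612 -0.0328  0.1412] F [  0.4 -15.9   3.2] gap 0.0238 ff 30.0
   ext 0.1106 Fy -15.9 Fx -0.5
end t 18.02 p [ 0.5612 -0.0328  0.1412] F [ -0.6 -15.7   2.9] gap 0.0237 ff 30.0
```

View pics/scene2.png

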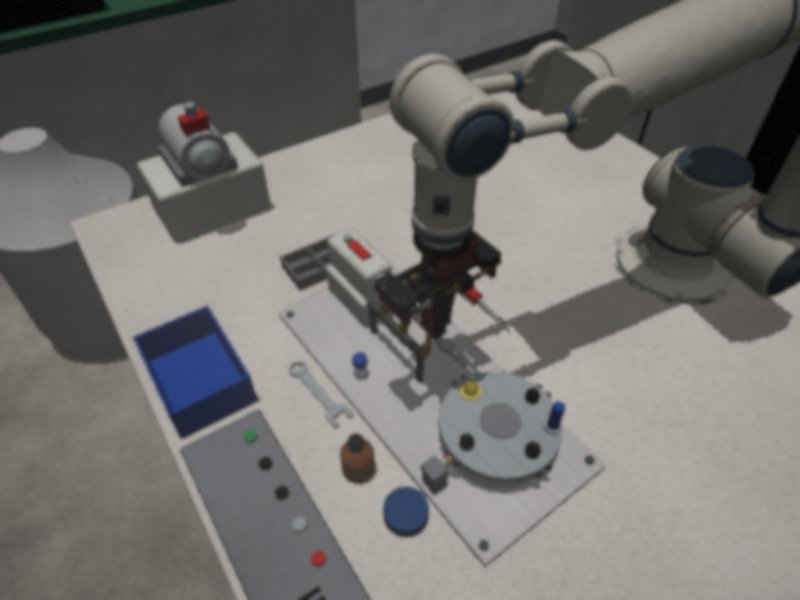

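The pull met a rigid stop at 0.110 m. In this view the tip reaches the yellow mount at (470,388). I'll confirm that with one close crop.

```bash
python3 - <<'E'
from m import *
a=[]
for n,(x0,y0,x1,y1) in(("scene2",(250,200,350,275)),("top2",(130,170,230,245))):
    d=dict(np.load(n+".npz"));a.append(cv2.resize(d["frame"][y0:y1,x0:x1],(400,300),interpolation=cv2.INTER_CUBIC))
cv2.imwrite("pics/c2.png",cv2.convertScaleAbs(np.hstack(a),alpha=1.6));st()
E
```

```text
t 18.12 p [ 0.5612 -0.0328  0.1412] F [ -1.6 -15.1   2.5] gap 0.0237 ff 30.0
```

View pics/c2.png

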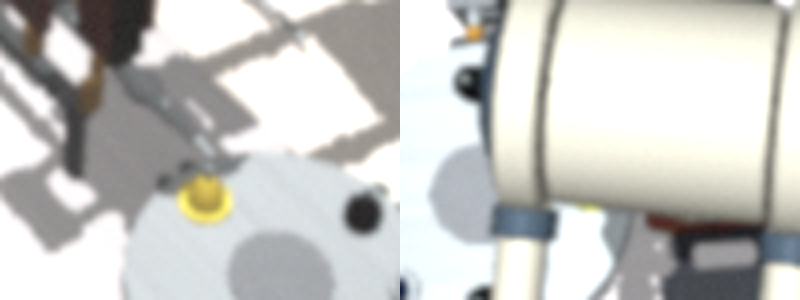

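The scene crop shows the tip ending right at the crystal on top of the yellow mount, at (207,178). In the top view the arm hides it. The extension, force and button readings all agree, so I'm handing in.

```bash
python3 -c "
from bench import *
print(job_done())"
```

```text
the job is handed in; nothing more can be done
None
```

I handed the job in with the yellow mount centred in its detent and the pointer held at its second stop (0.110 m), the button pressed and the tip at the crystal; nothing else on the bench looked moved.

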